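# Index the sensor carriage one notch to face the laser

### The job

On the slide rail, pull up the spring-loaded index knob of the sensor carriage, move the carriage one notch to the side where the laser module stands so that the sensor head faces the laser (not the lens tube), and let the knob go so that its pin drops fully into that notch.

Things in the scene. Friction and masses are not known exactly. Their poses are not given: they have to be found in the camera images.
- rail: Fixed aluminium slide rail, 270 mm long (y, the direction of travel), 92 mm wide (x), 32 mm high; origin at the centre of its underside, on the work surface. x points to the back, where the laser's and lens tube's stands are fixed. Its index bar has five notches, 40 mm apart, the middle one at y = 0; each has a sloping lead-in that draws the pin in from up to about 6 mm off-centre.
- carriage (a joint): Travel of the dark 88 x 68 mm carriage (m): 0 at the middle notch, where it starts, growing toward the rail's +y; +0.040 and -0.040 are the next notches. It slides easily (1 N) when the pin is out, is locked when it is in. It carries the round black sensor head on an upright plate, 82 mm above the work surface at its top and 27 mm behind the knob's rim.
- index_knob (a joint): Lift of the index knob (m): 0 fully down with its pin in a notch, 0.018 at its upper stop. The pin is clear of the teeth above 0.012. A spring pulls it down with about 5 N at the bottom and 7 N at the top; let go, it drops by itself.
- knob_grip (a point): Centre of the index knob, an upright black knurled cylinder 25 mm across and 27 mm high, at the front of the carriage, 18 mm before the rail's centre line. Down, it spans 44 to 71 mm above the work surface, this point is at 58 mm, and the carriage top below it at 36 mm. The point moves with the knob and has the rail's axes.
- laser (a point): Middle of the laser module, a pale gold cylinder 74 mm long lying front to back on a dark stand behind the rail, its axis 58 mm above the work surface. It stands 40 mm to the +y or the -y side of the rail's middle; the lens tube (upright, black) stands on the other side.

How it is judged:
By the outcome, as a careful person would: the job done as asked, in the order asked, and still so for the second after the job is handed in, with the robot touching nothing.
It also fails if it takes over 32 s, if anything falls off the work surface, if the arm or the gripper's body presses on something with over 40 N, if the wrist force passes 120 N, or if a joint passes its speed limit or range.

### The arm

A 7-joint arm with a two-finger parallel gripper is mounted at the origin on a cart in front of the work surface, level with it; the furniture and walls round the work are solid. World frame = base frame: x ahead of the robot, y to its left, z up, the work surface at z = 0. Lengths are in m, angles in rad, forces in N, time in s.
With the tool pointing down it reaches from about 0.425 to 1.025 m from the base axis. Payload 9.4 kg.
Tool frame: the origin (TCP) lies at the very end of the fingers, on their centre line; the grasp point (between the pads) lies 19 mm behind it; z points along the fingers, y is the direction in which the jaws open and shut (so a half turn about z gives the same grasp; the last joint's range is limited). The gripper opens to 93 mm and grips with 3 to 60 N. Pads are 15 mm wide; open, the fingers measure 128 mm over their backs; the gripper's body (75 mm by 188 mm) begins 65 mm behind the grasp point.
Start: joints at [1.081, 0.599, -0.003, 1.599, 0.002, 0.943, -0.08], TCP at [0.291, -0.664, 0.219] pointing down, gripper open.
Joint ranges: [-2.57, 2.57], [-0.35, 1.97], [-1.29, 1.29], [0.11, 2.56], [-1.05, 4.19], [0.11, 1.86], [-2.63, 2.63]. Speed limits (rad/s): [2.22, 2.22, 3.01, 3.01, 3.14, 3.14, 3.14].

### API

Orientations are given as a 3x3 rotation matrix whose columns are the frame's x, y, z axes.
In Python, from rig import state, get_image, get_calibration, finish_job gives the robot as it stands.
- The arm moves only by the tool send_rows, never from a script. Its argument "deltas" is one flat list of numbers, 4 for each row, row after row: the shift along the tool's x, y, z in mm, then the turn about the tool's z in degrees. In form: [tx, ty, tz, spin, tx, ty, tz, spin, ...]. A call has exactly 5 rows; each row shifts and turns the pose as measured when the row begins, along the tool's axes as they then stand; what a row does not reach is not made up. A row lasts 1/12 s, in which the tool goes at most 41.7 mm and 7.16 degrees, less where a joint would pass 70% of its speed; a pose out of reach is approached as far as the arm can. A call with a gripper value outside its range is refused whole. "claw" is the opening, from 0 (shut) to 1 (fully open), set as the call begins (left out, the last holds). The fingers move at their own pace and stop on an object; "force" is the grip in N (left out, the last holds). Time passes only in rows, so rows that do not move let the fingers close, or fill a call up. It gives the time, the measured TCP pose, the force and the opening at its end, in the units of the state.
- state(): the state, without advancing time (a new reading comes with each control period).
- get_image(name): name is "scene" or "top"; returns the picture (384x512x3 uint8, red, green, blue); there is no depth.
- get_calibration(name): a dict with "K" (3x3 intrinsics, pixels), "origin" and "orientation" of the camera in the world. Camera axes: x right, y down, z forward; pixel columns grow to the right and rows downward; lengths in m; the calibration is good to about 2 mm. A picture is of the moment at which its call begins. get_calibration takes no time and is no camera call.
- finish_job(): hands the job in, once; it reports no verdict.
The state is a dict: "time": time; "qpos": joint angles; "qvel": joint speeds; "effort": joint torques, N m; "tool_pos": TCP position; "tool_rot": TCP orientation; "ft_force": force on the tool from outside, world axes, zero at the start; "ft_torque": the same for the moment, N m; "grip_width": opening from 0.0 (shut) to 1.0 (fully open).
Only numpy, scipy, OpenCV 4.12 (cv2) and the standard library are available. Lean on these libraries where they do the work, as an engineer would, in place of code of your own. Each camera call takes 0.05 s, during which the arm holds its last target. There are 200 camera calls.

## Working session

There is one attempt and no reset: what is moved stays moved. The work goes in short steps, Python scripts to look and compute and a tool call to move; the robot and the scene stay as the last step left them, time stands still between calls to the robot, and variables do not carry over. Pictures are saved under pics/ and viewed, on a budget of 10 in all, crops included, one or two more only if the job needs it, and the job is handed in when it is done.

Besides the shell and the picture viewer there is one more tool, called by a JSON object that holds its "op" and its "data". send_rows: Moves the arm, as the interface text tells. Its arguments: {"type":"object","properties":{"deltas":{"type":"array"},"claw":{"type":"number"},"force":{"type":"number"}},"required":["deltas"]}

```bash
mkdir -p pics; python3 - <<'E'
from rig import *
import cv2,numpy as np
for n in("scene","top"):
    im=get_image(n);cv2.imwrite(f"pics/{n}0.png",im[:,:,::-1])
    c=get_calibration(n);print(n,c)
s=state();print(s)
E
```

```text
scene {'K': array([[424.14087752,   0.        , 246.49223458],
       [  0.        , 424.14087752, 190.98243638],
       [  0.        ,   0.        ,   1.        ]]), 'origin': array([ 0.16786439, -0.55504382,  0.50114108]), 'orientation': array([[ 0.86952922, -0.2320914 ,  0.43595012],
       [-0.49383918, -0.42014008,  0.76131805],
       [ 0.00646475, -0.87727755, -0.4799399 ]])}
top {'K': array([[418.47906291,   0.        , 258.66017851],
       [  0.        , 418.47906291, 187.95625972],
       [  0.        ,   0.        ,   1.        ]]), 'origin': array([0.42206466, 0.10849132, 0.91233829]), 'orientation': array([[ 5.82806852e-05, -9.88473269e-01,  1.51395483e-01],
       [-9.99996577e-01, -4.53613293e-04, -2.57672239e-03],
       [ 2.61569621e-03, -1.51394814e-01, -9.88469913e-01]])}
{'time': 0.1, 'qpos': array([ 1.08129276,  0.60006747, -0.00253898,  1.60001904,  0.00181263,
        0.9428918 , -0.07980324]), 'qvel': array([-0.00072308, -0.00133833,  0.00063561, -0.00054521, -0.00038115,
        0.00062868, -0.00022474]), 'effort': array([ 3.92474845e-03, -7.66559315e+01,  1.50188003e+00, -2.52940232e+01,
       -5.22259099e-02,  1.35586521e-02,  1.37760097e-05]), 'tool_pos': array([ 0.29066944, -0.66372399,  0.21784125]), 'tool_rot': array([[ 9.15975967e-01,  4.01232554e-01, -6.82213175e-04],
       [ 4.01233109e-01, -9.15975187e-01,  1.20391513e-03],
       [-1.41840398e-04, -1.37648384e-03, -9.99999043e-01]]), 'ft_force': array([0.33040588, 0.7176493 , 0.49674911]), 'ft_torque': array([ 0.03254593,  0.00100655, -0.00577775]), 'grip_width': 1.0005750935692985}
```

View pics/top0.png

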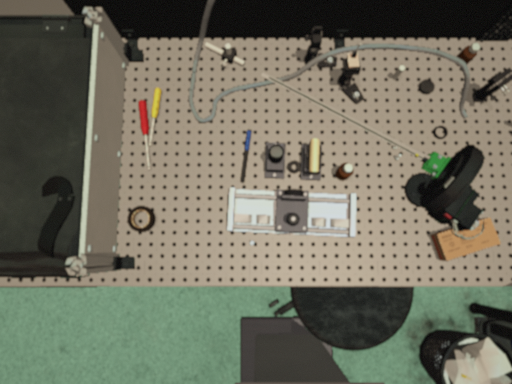

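View pics/scene0.png

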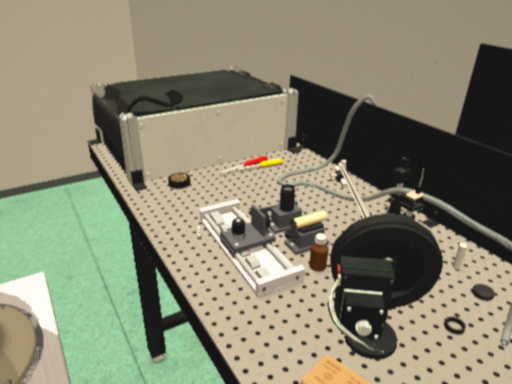

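```bash
cat >h.py <<'E'
from rig import *
import cv2,numpy as np
def ray(n,u,v):
    c=get_calibration(n);d=c["orientation"]@np.linalg.inv(c["K"])@[u,v,1];return c["origin"],d
def onz(n,u,v,z):
    o,d=ray(n,u,v);return o+d*(z-o[2])/d[2]
def pix(n,p):
    c=get_calibration(n);q=c["K"]@(c["orientation"].T@(np.asarray(p)-c["origin"]));return q[:2]/q[2]
def tri(u1,u2):
    (a,d),(b,e)=ray("scene",*u1),ray("top",*u2)
    t=np.linalg.lstsq(np.c_[d,-e],b-a,rcond=None)[0];p,q=a+t[0]*d,b+t[1]*e
    return (p+q)/2,np.linalg.norm(p-q)
E
python3 - <<'E'
from h import *
im=cv2.imread("pics/top0.png")
hsv=cv2.cvtColor(im,cv2.COLOR_BGR2HSV)
# rail: bright low-sat
m=((hsv[...,2]>150)&(hsv[...,1]<30)).astype(np.uint8)*255
m[:170]=0;m[250:]=0;m[:,:215]=0;m[:,370:]=0
pts=cv2.findNonZero(cv2.morphologyEx(m,cv2.MORPH_OPEN,np.ones((3,3))))
r=cv2.minAreaRect(pts);b=cv2.boxPoints(r);print(r,b)
P=np.array([onz("top",*p,.032) for p in b]);print(P.round(4),P.mean(0))
# laser
m=(hsv[...,0]>18)&(hsv[...,0]<35)&(hsv[...,1]>60)&(hsv[...,2]>150);m[:130]=0;m[185:]=0;m[:,:295]=0;m[:,335:]=0
v,u=np.nonzero(m);print("laser",u.mean(),v.mean(),onz("top",u.mean(),v.mean(),.068))
print("ring top",tri((388,215),(474,150)),tri((388,215),(440,190)))
a=cv2.resize(im[170:250,215:370],None,fx=5,fy=5,interpolation=cv2.INTER_CUBIC)
cs=cv2.imread("pics/scene0.png")[170:300,180:340];c=cv2.resize(cs,None,fx=1.2,fy=1.2)
cv2.imwrite("pics/c1.png",a)
cv2.imwrite("pics/c2.png",cv2.resize(cs,None,fx=4,fy=4,interpolation=cv2.INTER_CUBIC))
E
```

```text
((291.5517272949219, 217.95712280273438), (129.13885498046875, 56.137638092041016), 2.8387880325317383) [[225.6714  242.79364]
 [228.45168 186.72488]
 [357.43207 193.1206 ]
 [354.6518  249.18936]]
[[ 0.4411  0.175   0.032 ]
 [ 0.5595  0.1705  0.032 ]
 [ 0.5459 -0.1037  0.032 ]
 [ 0.428  -0.0937  0.032 ]] [0.49363158 0.03700431 0.032     ]
laser 314.43023255813955 153.8798449612403 [ 0.62271867 -0.00902096  0.068     ]
ring top (array([ 0.57796101, -0.24666477,  0.21689451]), np.float64(0.03850323279035149)) (array([ 0.5463964 , -0.22335681,  0.19966848]), np.float64(0.047339276496750154))
```

View pics/c1.png

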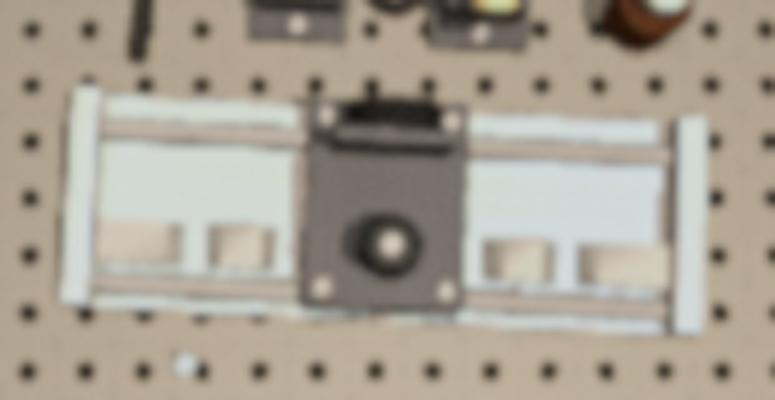

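View pics/c2.png

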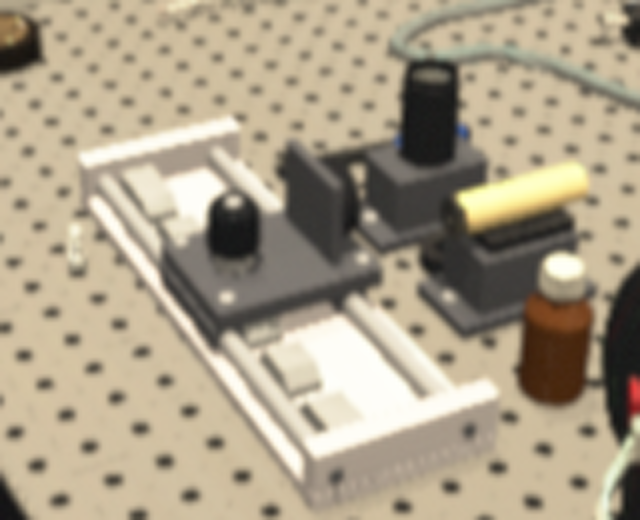

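```bash
python3 - <<'E'
from h import *
print(onz("top",293.2,218.2,.071), tri((237.9,220),(293.2,218.2)))
print(onz("scene",237.9,220,.071))
c=np.array([[72,87],[62,303],[700,333],[707,117]])/5-.4+[215,170]
P=np.array([onz("top",*p,.032) for p in c]);print(P,P.mean(0),np.degrees(np.arctan2(*(P[0]-P[3])[:2])),np.degrees(np.arctan2(*(P[1]-P[2])[:2])))
k=P.mean(0)[:2]+[-.018,.0008];print(k,pix("top",[*k,.071]),pix("scene",[*k,.071]))
s=state();R=s["tool_rot"];print(R.T@[0,0,1],"current tool y ang",np.degrees(np.arctan2(R[1,1],R[0,1])),)
print("move tool", R.T@(np.r_[k,.25]-s["tool_pos"])*1e3)
E
```

```text
[0.48939453 0.03679723 0.071     ] (array([0.48909883, 0.03691104, 0.07053225]), np.float64(0.0007294736248375137))
[0.48839106 0.03636433 0.071     ]
[[ 0.55892876  0.16932985  0.032     ]
 [ 0.46731906  0.1725317   0.032     ]
 [ 0.4548624  -0.09456633  0.032     ]
 [ 0.54614759 -0.10070887  0.032     ]] [0.50681445 0.03664659 0.032     ] 2.7098373118518353 2.670170228330542
[0.48881445 0.03744659] [292.88089266 218.48807564] [237.82240655 219.66918867]
[-1.41840398e-04 -1.37648384e-03 -9.99999043e-01] current tool y ang -66.34472219952684
move tool [ 462.82435974 -562.79688836  -31.4497447 ]
```

{"op": "send_rows", "data": {"deltas": [0,0,-36,5.3,0,0,-36,5.3,0,0,-36,5.3,0,0,-36,5.3,0,0,-36,5.3], "claw": 1}}

```text
time: 0.52
tool_pos: [0.2887, -0.66, 0.3913]
tool_rot: [[0.998, -0.066, -0.011], [-0.066, -0.998, 0.022], [-0.012, -0.022, -1.0]]
ft_force: [0.3, -0.9, 0.8]
grip_width: 0.999
```

{"op": "send_rows", "data": {"deltas": [8,-40,0,0,8,-40,0,0,8,-40,0,0,8,-40,0,0,8,-40,0,0]}}

```text
time: 0.93
tool_pos: [0.3414, -0.4686, 0.4008]
tool_rot: [[0.996, -0.086, -0.007], [-0.086, -0.996, 0.007], [-0.007, -0.006, -1.0]]
ft_force: [0.8, -0.0, 0.7]
grip_width: 0.996
```

{"op": "send_rows", "data": {"deltas": [8,-40,0,0,8,-40,0,0,8,-40,0,0,8,-40,0,0,8,-40,0,0]}}

```text
time: 1.35
tool_pos: [0.3966, -0.2675, 0.401]
tool_rot: [[0.996, -0.086, -0.008], [-0.086, -0.996, 0.007], [-0.008, -0.006, -1.0]]
ft_force: [0.8, -1.2, 0.1]
grip_width: 1.002
```

{"op": "send_rows", "data": {"deltas": [8,-40,0,0,8,-40,0,0,8,-40,0,0,8,-30,0,0,0,0,0,0]}}

```text
time: 1.77
tool_pos: [0.4412, -0.1084, 0.4018]
tool_rot: [[0.997, -0.077, -0.007], [-0.077, -0.997, 0.009], [-0.008, -0.008, -1.0]]
ft_force: [0.2, -0.5, -0.3]
grip_width: 0.996
```

{"op": "send_rows", "data": {"deltas": [8,-30,20,-0.5,8,-30,25,-0.5,8,-30,25,-0.5,7,-30,25,-0.2,5,-28,25,0]}}

```text
time: 2.18
tool_pos: [0.4888, 0.0377, 0.284]
tool_rot: [[0.999, -0.053, 0.005], [-0.053, -0.999, 0.006], [0.004, -0.006, -1.0]]
ft_force: [0.8, 0.1, 0.2]
grip_width: 1.0
```

{"op": "send_rows", "data": {"deltas": [0,0,30,0,0,0,30,0,0,0,30,0,0,0,20,0,0,0,0,0]}}

```text
time: 2.6
tool_pos: [0.4882, 0.0449, 0.165]
tool_rot: [[0.999, -0.043, -0.0], [-0.043, -0.999, 0.008], [-0.001, -0.008, -1.0]]
ft_force: [-1.1, -0.1, 0.5]
grip_width: 0.996
```

```bash
cat >d.py <<'E'
from h import *
import sys
t=np.array([float(a) for a in sys.argv[1:4]])
s=state();R=s["tool_rot"];print(s["time"],s["tool_pos"].round(4),"F",s["ft_force"].round(1),s["grip_width"])
print("to go mm",(R.T@(t-s["tool_pos"])*1e3).round(1),"spin",round(np.degrees(np.arctan2(R[1,1],R[0,1]))+92.7,2),"z axis",R[:,2].round(4))
E
python3 d.py .489 .037 .043
```

```text
2.6 [0.4882 0.0449 0.165 ] F [-1.1 -0.1  0.5] 0.9956853528992182
to go mm [  1.2   8.8 122. ] spin 0.26 z axis [-3.0e-04  8.3e-03 -1.0e+00]
```

{"op": "send_rows", "data": {"deltas": [1,5,18,0.2,0,4,18,0,0,0,18,0,0,0,16,0,0,0,0,0]}}

```text
time: 3.02
tool_pos: [0.4908, 0.0339, 0.0954]
tool_rot: [[0.999, -0.048, 0.001], [-0.048, -0.999, 0.007], [0.001, -0.007, -1.0]]
ft_force: [0.1, -0.2, 0.0]
grip_width: 1.001
```

```bash
python3 d.py .489 .037 .043; python3 - <<'E'
from h import *
im=get_image("scene")[:,:,::-1];cv2.imwrite("pics/s2.png",cv2.resize(im[120:310,130:380],None,fx=3,fy=3,interpolation=cv2.INTER_CUBIC))
E
```

```text
3.0167 [0.4908 0.0339 0.0954] F [ 0.1 -0.2  0. ] 1.0014200517685055
to go mm [-2.  -2.6 52.4] spin -0.05 z axis [ 0.0014  0.0068 -1.    ]
```

View pics/s2.png

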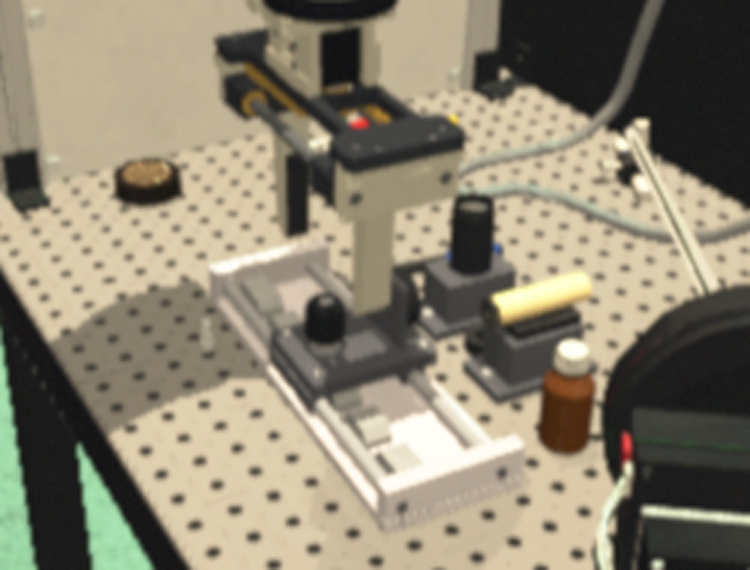

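The gripper hangs above the knob (crop pixel about (325,315)), with its fingers along the rail and clear of the sensor plate. Nothing else is near it, so I'll descend.

{"op": "send_rows", "data": {"deltas": [-1,-1.5,12,0,-1,-1,12,0,0,0,12,0,0,0,10,0,0,0,2,0], "claw": 0.6, "force": 30}}

```text
time: 3.48
tool_pos: [0.4948, 0.036, 0.0547]
tool_rot: [[0.999, -0.05, 0.013], [-0.05, -0.999, 0.007], [0.013, -0.008, -1.0]]
ft_force: [0.3, 0.1, -0.3]
grip_width: 0.69
```

```bash
python3 d.py .489 .037 .043
```

```text
3.4833 [0.4948 0.036  0.0547] F [ 0.3  0.1 -0.3] 0.6900673124065538
to go mm [-6.  -0.6 11.6] spin -0.18 z axis [ 0.0129  0.0069 -0.9999]
```

{"op": "send_rows", "data": {"deltas": [-3,0,5,0,-2,0,4,0,-1,0,2,0,0,0,0,0,0,0,0,0]}}

```text
time: 3.9
tool_pos: [0.4898, 0.0361, 0.0451]
tool_rot: [[0.999, -0.051, 0.016], [-0.051, -0.999, 0.007], [0.015, -0.008, -1.0]]
ft_force: [-0.3, -0.4, 0.3]
grip_width: 0.601
```

```bash
python3 d.py .489 .037 .043
```

```text
3.9 [0.4898 0.0361 0.0451] F [-0.3 -0.4  0.3] 0.6012104662554739
to go mm [-0.9 -0.8  2.1] spin -0.21 z axis [ 0.0158  0.0068 -0.9999]
```

{"op": "send_rows", "data": {"deltas": [-1,-0.8,2.5,0,0,0,0,0,0,0,0,0,0,0,0,0,0,0,0,0]}}

```text
time: 4.32
tool_pos: [0.4892, 0.0372, 0.043]
tool_rot: [[0.999, -0.051, 0.017], [-0.051, -0.999, 0.007], [0.016, -0.008, -1.0]]
ft_force: [-0.1, -0.1, 0.1]
grip_width: 0.601
```

{"op": "send_rows", "data": {"deltas": [0,0,0,0,0,0,0,0,0,0,0,0,0,0,0,0,0,0,0,0], "claw": 0, "force": 30}}

```text
time: 4.73
tool_pos: [0.4893, 0.0371, 0.0431]
tool_rot: [[0.999, -0.051, 0.017], [-0.051, -0.999, 0.007], [0.017, -0.008, -1.0]]
ft_force: [-0.1, -0.3, -1.2]
grip_width: 0.291
```

{"op": "send_rows", "data": {"deltas": [0,0,0,0,0,0,0,0,0,0,0,0,0,0,0,0,0,0,0,0]}}

```text
time: 5.15
tool_pos: [0.4894, 0.0372, 0.0431]
tool_rot: [[0.999, -0.051, 0.017], [-0.051, -0.999, 0.007], [0.017, -0.008, -1.0]]
ft_force: [0.9, 0.8, -0.8]
grip_width: 0.261
```

```bash
python3 d.py .489 .037 .043
```

```text
5.15 [0.4894 0.0372 0.0431] F [ 0.9  0.8 -0.8] 0.2611471730238209
to go mm [-0.4  0.2  0.1] spin -0.21 z axis [ 0.0171  0.007  -0.9998]
```

{"op": "send_rows", "data": {"deltas": [0,0,-4,0,0,0,-4,0,0,0,-4,0,0,0,-3.5,0,0,0,0,0]}}

```text
time: 5.57
tool_pos: [0.4894, 0.0371, 0.0593]
tool_rot: [[0.999, -0.051, 0.017], [-0.051, -0.999, 0.007], [0.016, -0.008, -1.0]]
ft_force: [1.5, 0.5, -7.1]
grip_width: 0.262
```

```bash
python3 d.py .489 .037 .059
```

```text
5.5667 [0.4894 0.0371 0.0593] F [ 1.5  0.5 -7.1] 0.2615670269130578
to go mm [-0.4  0.2  0.3] spin -0.21 z axis [ 0.0166  0.0073 -0.9998]
```

{"op": "send_rows", "data": {"deltas": [0,4,0,0,0,5,0,0,0,5,0,0,0,5,0,0,0,5,0,0]}}

```text
time: 5.98
tool_pos: [0.4881, 0.012, 0.0592]
tool_rot: [[0.999, -0.049, 0.017], [-0.049, -0.999, 0.008], [0.017, -0.009, -1.0]]
ft_force: [1.9, -0.4, -7.3]
grip_width: 0.261
```

```bash
python3 d.py .4875 -.0029 .059
```

```text
5.9833 [0.4881 0.012  0.0592] F [ 1.9 -0.4 -7.3] 0.260593009357176
to go mm [ 0.1 14.9  0. ] spin -0.12 z axis [ 0.0171  0.008  -0.9998]
```

Sliding freely (side force is only about 0.4 N).

{"op": "send_rows", "data": {"deltas": [0,5,0,0,0,4,0,0,0,3,0,0,0,1.5,0,0,0,0,0,0]}}

```text
time: 6.4
tool_pos: [0.4873, -0.0054, 0.0587]
tool_rot: [[0.998, -0.052, 0.017], [-0.052, -0.999, 0.007], [0.016, -0.008, -1.0]]
ft_force: [0.5, 1.1, -7.3]
grip_width: 0.263
```

```bash
python3 d.py .4875 -.0029 .059
```

```text
6.4 [ 0.4873 -0.0054  0.0587] F [ 0.5  1.1 -7.3] 0.2629376157254325
to go mm [ 0.1 -2.5 -0.2] spin -0.3 z axis [ 0.0167  0.0073 -0.9998]
```

{"op": "send_rows", "data": {"deltas": [0,-2,0,0,0,0,0,0,0,0,0,0,0,0,0,0,0,0,0,0]}}

```text
time: 6.82
tool_pos: [0.4874, -0.0031, 0.0588]
tool_rot: [[0.999, -0.052, 0.017], [-0.052, -0.999, 0.007], [0.016, -0.008, -1.0]]
ft_force: [1.9, -0.6, -8.4]
grip_width: 0.26
```

```bash
python3 d.py .4875 -.0029 .059
```

```text
6.8167 [ 0.4874 -0.0031  0.0588] F [ 1.9 -0.6 -8.4] 0.2595764966725543
to go mm [ 0.1 -0.2 -0.2] spin -0.27 z axis [ 0.0166  0.0069 -0.9998]
```

{"op": "send_rows", "data": {"deltas": [0,0,3,0,0,0,3,0,0,0,3,0,0,0,2,0,0,0,0,0]}}

```text
time: 7.23
tool_pos: [0.4874, -0.0028, 0.0467]
tool_rot: [[0.999, -0.051, 0.016], [-0.051, -0.999, 0.007], [0.016, -0.008, -1.0]]
ft_force: [1.7, -0.2, -6.9]
grip_width: 0.26
```

```bash
python3 d.py .4875 -.0029 .043
```

```text
7.2333 [ 0.4874 -0.0028  0.0467] F [ 1.7 -0.2 -6.9] 0.2595116580328477
to go mm [0.1 0.1 3.7] spin -0.24 z axis [ 0.0164  0.0067 -0.9998]
```

The spring is still pulling down, so the pin is entering the notch. Now I'll release.

{"op": "send_rows", "data": {"deltas": [0,0,0,0,0,0,0,0,0,0,0,0,0,0,0,0,0,0,0,0], "claw": 0.7}}

```text
time: 7.65
tool_pos: [0.4871, -0.0024, 0.0473]
tool_rot: [[0.999, -0.051, 0.016], [-0.051, -0.999, 0.007], [0.016, -0.008, -1.0]]
ft_force: [-0.5, -0.3, 0.4]
grip_width: 0.571
```

{"op": "send_rows", "data": {"deltas": [0,0,-5,0,0,0,-15,0,0,0,-25,0,0,0,-25,0,0,0,-25,0]}}

```text
time: 8.07
tool_pos: [0.4824, -0.0025, 0.1428]
tool_rot: [[0.999, -0.049, 0.007], [-0.049, -0.999, 0.006], [0.006, -0.006, -1.0]]
ft_force: [-0.4, -0.4, 0.3]
grip_width: 0.703
```

{"op": "send_rows", "data": {"deltas": [-5,0,-30,0,-5,0,-30,0,-5,0,-30,0,0,0,-20,0,0,0,0,0]}}

```text
time: 8.48
tool_pos: [0.4655, -0.0022, 0.2647]
tool_rot: [[0.999, -0.049, 0.013], [-0.049, -0.999, 0.006], [0.013, -0.007, -1.0]]
ft_force: [0.5, 0.6, -0.2]
grip_width: 0.698
```

```bash
python3 d.py .4875 -.0029 .043;python3 - <<'E'
from h import *
im=get_image("scene")[:,:,::-1];cv2.imwrite("pics/s3.png",cv2.resize(im[170:300,180:340],None,fx=4,fy=4,interpolation=cv2.INTER_CUBIC))
print("want", (pix("scene",[.4870,-.0035,.071])-[180,170])*4)
E
```

```text
8.4833 [ 0.4655 -0.0022  0.2647] F [ 0.5  0.6 -0.2] 0.698265636311888
to go mm [ 19.1   1.2 221.9] spin -0.11 z axis [ 0.0135  0.0063 -0.9999]
want [271.16197651 242.53059212]
```

View pics/s3.png

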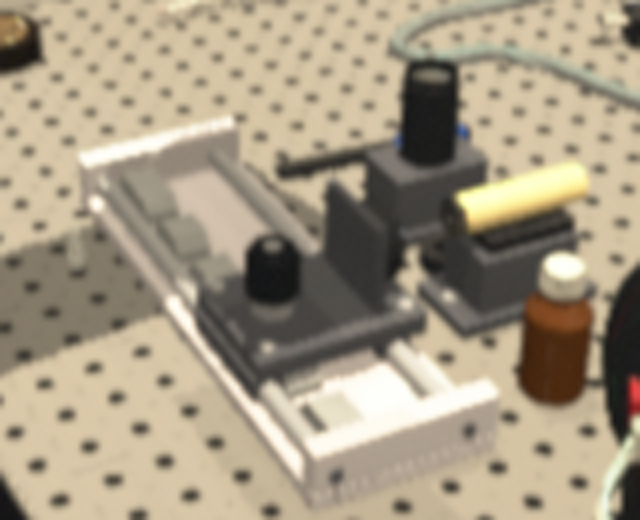

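```bash
python3 - <<'E'
from h import *
a=cv2.imread("pics/scene0.png");b=get_image("scene")[:,:,::-1].copy();cv2.imwrite("pics/scene3.png",b)
p0=np.array([.489,.0372,0]);p1=p0-.04*np.array([.0471,.9989,0])
out=[]
for im,p in((a,p0),(b,p1)):
    q=pix("scene",[*p[:2],.05]);M=np.array([[10,0,200-10*q[0]],[0,10,200-10*q[1]]],float)
    w=cv2.warpAffine(im,M,(400,400),flags=cv2.INTER_CUBIC)
    for z in(.044,.071):
        u,v=(M@[*pix("scene",[*p[:2],z]),1]).astype(int);cv2.line(w,(u-90,v),(u-60,v),(0,0,255),1);cv2.line(w,(u+60,v),(u+90,v),(0,0,255),1)
    out.append(w)
cv2.imwrite("pics/cmp.png",np.hstack(out))
E
```

```text
(no output)
```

View pics/cmp.png

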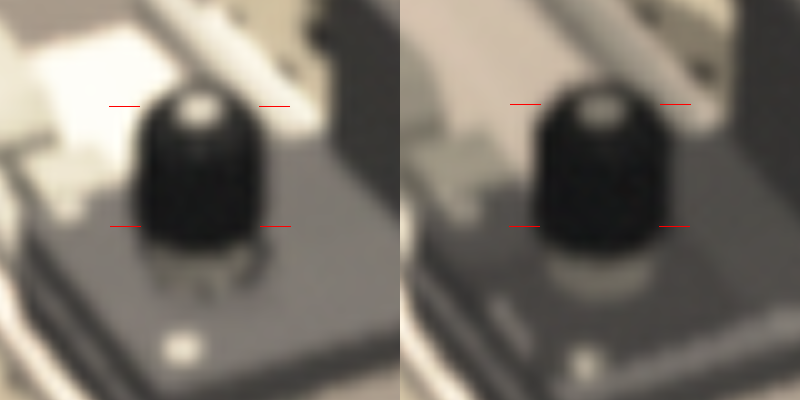

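The knob-top spot sits 3–4 px below its predicted "down" mark in both views (about 0.5 mm). So the knob is as low as at the start, and the carriage is one notch over. Handing in.

```bash
python3 -c "
from rig import *
print(finish_job(),state()['time'])"
```

```text
the job is handed in; nothing more can be done
the job is handed in; nothing more can be done
```

The carriage is now one notch over on the laser's side (the rail's −y side), with the index pin back down in that notch, and I handed the job in at about 8.5 s. I gripped the knob, lifted it about 16 mm, slid the carriage 40 mm, lowered the knob 12 mm into the notch, then let go and backed the arm off.

**Position:** in the last scene picture the knob top is within about 1 px (before enlargement) of the position predicted for that notch. The sensor head now stands on the laser's side.

**Pin:** the knob is as low as it was at the start, to about 0.5 mm, judged by comparing before and after pictures. That is an image estimate. I did not push on the carriage to test the lock.

**Forces:** side force while sliding was about 1 N, and the largest force read was about 8 N. The gripper was about 20 cm above the knob and touching nothing at the end. No check failed or disagreed.

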